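# Clear the press flap and hold it up with the lever

### The job

Push the small white carton off the hinged steel flap of the board press onto the fixed deck beside it, so that it stands there clear of the flap. Then press the rubber pad at the long end of the lever down to its stop with the fingertips, so that the lever's short end raises the flap, and finish while still holding the lever down, so that I can take the board from under it. Only push and press: pick nothing up, do not touch the flap while it is raised, and leave the other things alone.

Things in the scene. Friction and masses are not known exactly. Their poses are not given: they have to be found in the camera images.
- press: Fixed grey board press, turned up to 0.2 rad. Origin: underside, bench height. Own frame: x away from the robot, y left, z up. Steel flap at x -120 to -2 mm, y -64 to +98; fixed deck beyond it at x +1 to +114 mm. The lever lies along y at x -60 mm, left of the flap, in a stand of two slotted cheeks (top z 83 mm, x -85 to -35, y 133 to 177).
- deck_mid (a point): Middle of the top (z 70 mm) of the press's fixed laminate deck, 58 mm beyond and 15 mm left of the press origin; axes as the press. The deck spans y -64 to +94 mm of the press frame, has an aluminium edge 12 mm high round its far, left and right sides, and is open and level towards the flap (0.5 mm step down).
- flap_mid (a point): Point in the middle of the top of the shut flap (z 70.5 mm); it stays with the press and does not move with the flap.
- carton: Small white carton, loose, 58 (x) x 80 (y) x 32 (z) mm, 0.09 kg; origin at the centre of its underside. It starts standing flat on the flap, turned up to 0.3 rad to the press.
- flap_lip (a point): Middle of the flap's free (left) edge at mid-thickness, 160 mm from the hinge; moves with the flap. In the press frame x -60, y 98, z 66.5 mm when shut; about z 107 mm (flap at about 0.26 rad) with the lever down on its bumper. The flap weighs about 2.9 kg, is hinged along the press's right (-y) edge and falls shut by itself.
- flap_plate: The steel flap: plate 120 (x) x 162 (y) x 8 mm with a platen under it. Origin on the hinge axis, at mid-thickness, at x -90, y -62, z 66.5 mm of the press frame; y points across the plate to its free edge, z out of its top. The free edge overhangs the press's left wall as a lip.
- lever: Loose steel lever, bar 20 x 12 mm, its cross pin lying in the stand's open slots. Origin on the pin axis: x -60, y 155, z 67.5 mm of the press frame. Axes parallel to the press's at the start, when the bar slopes up to the left by 0.27 rad. The short arm (75 mm) ends in a crossbar under the flap's lip; the long arm has the pad. Pressed, it turns about 0.5 rad about the pin (press x).
- lever_pad (a point): Centre of the top of the rubber pad (32 x 44 mm) 185 mm along the lever's long arm; moves with the lever. About 130 mm above the bench at the start, about 34 mm when the bar lies on its stop, a rubber bumper on the stand's foot. It moves on an arc about the pin. About 3 to 9 N of downward push raises the flap; the lever does not stay down by itself.
- reel: Blue-flanged solder reel standing on the bench, 68 mm across, 50 mm high; bystander, leave alone. Origin: centre of its underside.
- brown_carton: Brown carton 75 x 105 x 45 mm lying on the bench at the left; bystander, leave alone. Origin: centre of its underside.
- shell: Black connector shell 34 x 50 x 16 mm on the bench beyond the lever's long arm; bystander, leave alone. Origin: centre of its underside.
- syringe: Syringe 129 x 22 x 14 mm lying on the robot's side of the lever pad; bystander, leave alone. Origin: centre of its underside.
- cutters: Pliers 160 x 54 x 12 mm lying at the right; bystander, leave alone. Origin: centre of its underside.
- roll: Label roll 82 mm across, 32 mm high, far right; bystander, leave alone. Origin: centre of its underside.
- spare_board: Small blue circuit board 40 x 52 x 11 mm on the bench on the robot's side of the lever stand; bystander, leave alone. Origin: centre of its underside.
Mind the look-alikes: they are no part of the job. What is shaped like the carton but pink, turquoise or yellow is not meant.

How it is judged:
On the way, in this order (a step that is already met when the one before it is completed fails the run):
1. the white carton has been pushed off the flap and stands on the deck while the flap is shut (x of carton in the frame of press between 0.034 and 0.1 m and z of carton in the frame of press between 0.064 and 0.076 m and angle between carton's own z axis and vertical below 0.1 rad and contact force between carton and flap_plate below 0.05 N and z of flap_lip in the frame of press below 0.0715 m), for 0.2 s.
2. the fingertips press the lever down and its short end raises the flap (z of flap_lip in the frame of press above 0.098 m and contact force between the fingers and lever above 0.5 N and contact force between lever and flap_plate above 1 N and horizontal distance between the grasp point and lever_pad below 0.06 m), for 0.2 s.
At the end, for the whole second after the job is handed in: The fingers still press on the lever at its pad (within 60 mm), and the lever alone holds the flap's free edge at rest, more than 98 mm above the bench (31 mm up); the white carton stands upright on the deck, clear of the flap, its centre at least 34 mm past the seam (all of step 2 and angular speed of flap_plate below 0.05 rad/s and contact force between the arm and flap_plate below 0.2 N and contact force between the arm and carton below 0.2 N and linear speed of carton below 0.02 m/s and x of carton in the frame of press between 0.034 and 0.1 m and z of carton in the frame of press between 0.064 and 0.076 m and angle between carton's own z axis and vertical below 0.1 rad and contact force between carton and flap_plate below 0.05 N); the arm keeps its last pose, push and grip.
It fails at once if the carton is lifted more than 20 mm, tipped over or dropped off the press (z of carton in the frame of press above 0.0905 m or z of carton in the frame of press below 0.05 m or angle between carton's own z axis and vertical above 0.5 rad).
It fails at once if the lever is lifted out of its stand (z of lever in the frame of press above 0.082 m).
It fails at once if the raised flap is touched by the robot, or raised with the carton still on it (z of flap_lip in the frame of press above 0.0745 m and (contact force between any of the fingers, the arm and flap_plate above 0.5 N or contact force between carton and flap_plate above 0.1 N)).
It fails at once if another loose thing is moved more than 25 mm (distance of any of reel, brown_carton, shell, syringe, cutters, roll, spare_board from where it was at the start of the episode above 0.025 m).
It also fails if it takes over 48 s, if anything falls off the work surface, if the arm or the gripper's body presses on something with over 40 N, if the wrist force passes 120 N, or if a joint passes its speed limit or range.

### The arm

A 7-joint arm with a two-finger parallel gripper is mounted at the origin on the work surface; the furniture and walls round the work are solid. World frame = base frame: x ahead of the robot, y to its left, z up, the work surface at z = 0. Lengths are in m, angles in rad, forces in N, time in s.
With the tool pointing down it reaches from about 0.425 to 0.925 m from the base axis. Payload 6.8 kg.
Tool frame: the origin (TCP) lies on the centre line of the jaws, within the pads' length; the fingertips stand 14 mm ahead of it and the grasp point (between the pads) lies 5 mm behind it (r.tips_ahead is the distance from the TCP to the fingertips, in m); z points along the fingers, y is the line along which they close (so a half turn about z gives the same grasp; the last joint's range is limited). The gripper opens to 85 mm and grips with 20 to 120 N. Pads are 22 mm wide; open, the fingers measure 114 mm over their backs; the gripper's body (76 mm by 85 mm) begins 54 mm behind the grasp point. The pads swing forward as they close: fully open they stand 13 mm farther back than shut.
Start: joints at [1.059, 0.477, 0.022, 1.555, -0.011, 1.109, -0.083], TCP at [0.265, -0.621, 0.22] pointing down, gripper open.
Joint ranges: [-2.96, 2.96], [-0.34, 2.1], [-1.41, 1.46], [0.24, 2.44], [-1.37, 4.51], [0.17, 1.92], [-2.96, 2.96]. Speed limits (rad/s): [2.39, 2.39, 3.14, 3.14, 3.14, 3.14, 3.14].

### API

Orientations are given as a rotation vector (axis times angle).
In Python, from bench import r, eyes gives the robot as it stands.
- The arm moves only by the tool step_arm, never from a script. Its argument "rows" is a list of rows, each a list of 6 numbers: the shift along the world's x, y, z in units of 60 cm (1.0 is 60 cm), then the turn, a rotation vector about the world's x, y, z in units of pi rad (1.0 is pi rad). In form: [[x, y, z, rx, ry, rz], ...]. A call has 1 to 5 rows; each row is the pose to reach, as a shift and turn from the pose commanded when the call began, turning the shorter way round; what a row does not reach only later rows make up. A row lasts 1/12 s, in which the tool goes at most 41.7 mm and 7.16 degrees, less where a joint would pass 70% of its speed; a pose out of reach is approached as far as the arm can. A call with a number of a shift or a turn outside -1 to 1 is refused whole. A call with a gripper value outside its range is refused whole. "jaw" is the closure, from 0 (fully open) to 1 (shut), set as the call begins (left out, the last holds). The fingers move at their own pace and stop on an object; "squeeze" is the grip in N (left out, the last holds). Time passes only in rows, so rows that repeat a pose let the fingers close. It gives the time, the measured TCP pose, the force, the opening and the grip force at its end, in the units of the state.
- r.get_obs(): the state, without advancing time (a new reading comes with each control period).
- eyes.grab_frame(name): name is "side" or "top" or "wrist"; returns the picture (400x640x3 uint8, red, green, blue); there is no depth.
- eyes.camera_info(name): a dict with "mtx" (3x3 intrinsics, pixels), "extrinsics" (4x4, takes a point from camera to world coordinates); the wrist camera has in their place "tool_from_camera" (4x4, takes a point from camera to tool coordinates, whose origin is the TCP and whose axes are the flange's). Camera axes: x right, y down, z forward; pixel columns grow to the right and rows downward; lengths in m; the calibration is good to about 2 mm. A picture is of the moment at which its call begins: read the wrist's pose just before it. camera_info takes no time and is no camera call.
- r.hand_in(): hands the job in; it is judged then, once.
The state is a dict: "clock": time; "joints": joint angles; "qvel": joint speeds; "tau": joint torques, N m; "tcp_pos": TCP position; "orientation": TCP orientation; "contact_force": force on the tool from outside, world axes, zero at the start; "moment": the same for the moment, N m; "grip_width": finger opening in m; "gripper_force": force on a finger pad.
Only numpy, scipy, OpenCV 4.12 (cv2) and the standard library are available. Lean on these libraries where they do the work, as an engineer would, in place of code of your own. Each camera call takes 0.05 s, during which the arm holds its last target. There are 200 camera calls.

## Working session

There is one attempt and no reset: what is moved stays moved. The work goes in short steps, Python scripts to look and compute and a tool call to move; the robot and the scene stay as the last step left them, time stands still between calls to the robot, and variables do not carry over. Pictures are saved under pics/ and viewed, at most 10 in all, crops included, and the job is handed in when it is done.

Besides the shell and the picture viewer there is one more tool, called after ">>>" as name([rows], argument=value, ...), one row to a line, values as JSON. step_arm: Moves the arm, as the interface text tells. Shifts and turns lie within -1 to 1; 1 stands for 60 cm of shift or pi rad of turn. Its arguments: {"type":"object","properties":{"rows":{"type":"array"},"jaw":{"type":"number"},"squeeze":{"type":"number"}},"required":["rows"]}

```bash
mkdir -p pics; ls; python3 - <<'E'
from bench import r, eyes
import cv2
for n in("top","side"):
    cv2.imwrite(f"pics/{n}0.png",eyes.grab_frame(n)[:,:,::-1]); i=eyes.camera_info(n); print(n,i["mtx"],i["extrinsics"])
print(r.get_obs())
E
```

```text
pics
top [[399.84646482   0.         318.93826908]
 [  0.         399.84646482 202.96455965]
 [  0.           0.           1.        ]] [[ 0.01717054 -0.98059939  0.19526905  0.23587534]
 [-0.99982222 -0.01531747  0.01099602  0.02317674]
 [-0.00779167 -0.19542314 -0.98068807  1.37817973]
 [ 0.          0.          0.          1.        ]]
side [[395.79421262   0.         316.19578868]
 [  0.         395.79421262 197.7424164 ]
 [  0.           0.           1.        ]] [[ 0.99968209 -0.02428969 -0.00676182  0.50493552]
 [-0.00605553 -0.49163518  0.87078022 -0.92346037]
 [-0.02447533 -0.87046244 -0.49162597  0.66176492]
 [ 0.          0.          0.          1.        ]]
{'clock': 0.1, 'joints': array([ 1.05891489,  0.47774064,  0.02234637,  1.55635984, -0.01152846,
        1.10930505, -0.08309594]), 'qvel': array([-0.0022285 , -0.00093306,  0.00052843, -0.00358135, -0.00019913,
       -0.00177602,  0.00126571]), 'tau': array([ 3.95550480e-03, -5.97765648e+01,  1.61343846e+00, -2.81955224e+01,
        1.28356920e-02,  4.96500594e-03, -8.32924002e-06]), 'tcp_pos': array([ 0.26497944, -0.62020415,  0.2192044 ]), 'orientation': array([-3.07618695e+00, -6.29644341e-01,  6.83063283e-04]), 'contact_force': array([ 0.17014276, -0.32568883, -0.20753853]), 'moment': array([0.01246272, 0.02684693, 0.02622182]), 'gripper_force': 0.0, 'grip_width': 0.08550168360740318}
```

View pics/top0.png

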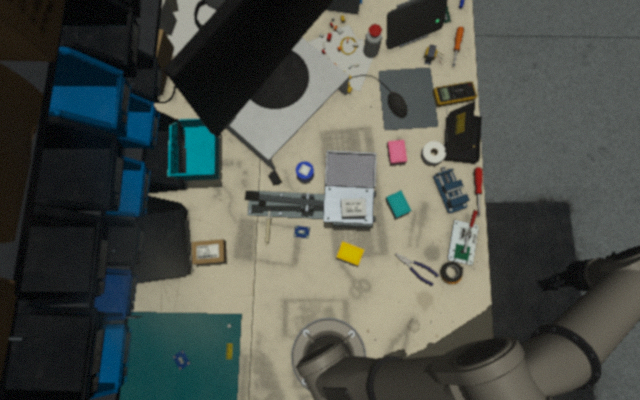

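View pics/side0.png

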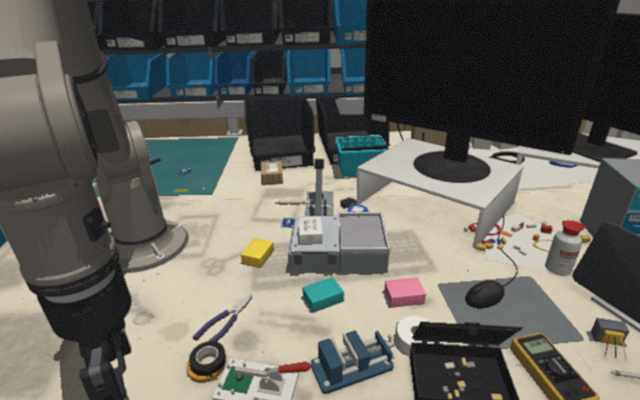

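Carton candidates in the top view are white on the flap (352,207), pink (397,152), turquoise (398,204) and yellow (350,252). By the description it is the white one on the steel flap. I'll check that in an enlarged crop.

```bash
python3 - <<'E'
import cv2, numpy as np
t=cv2.imread("pics/top0.png")[140:250,235:395]; s=cv2.imread("pics/side0.png")[150:280,260:400]
cv2.imwrite("pics/topc.png",cv2.resize(t,None,fx=5,fy=5,interpolation=cv2.INTER_CUBIC))
cv2.imwrite("pics/sidec.png",cv2.resize(s,None,fx=4.5,fy=4.5,interpolation=cv2.INTER_CUBIC))
E
```

```text
(no output)
```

View pics/topc.png

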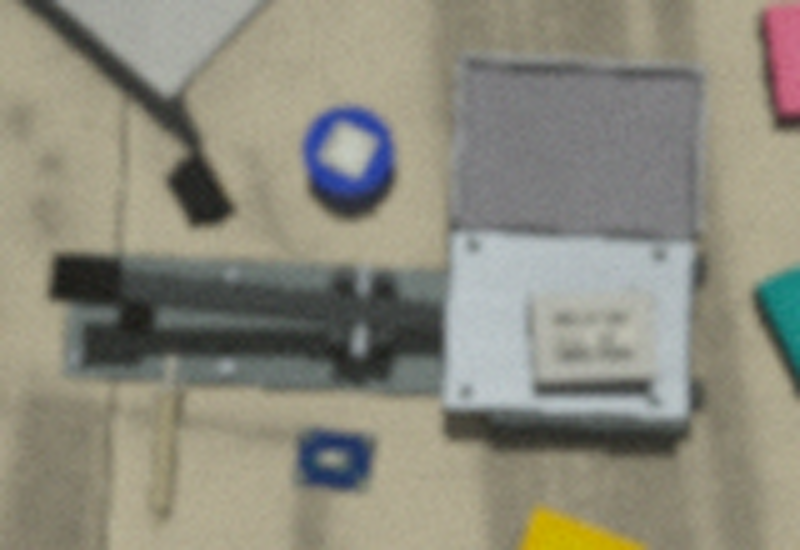

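View pics/sidec.png

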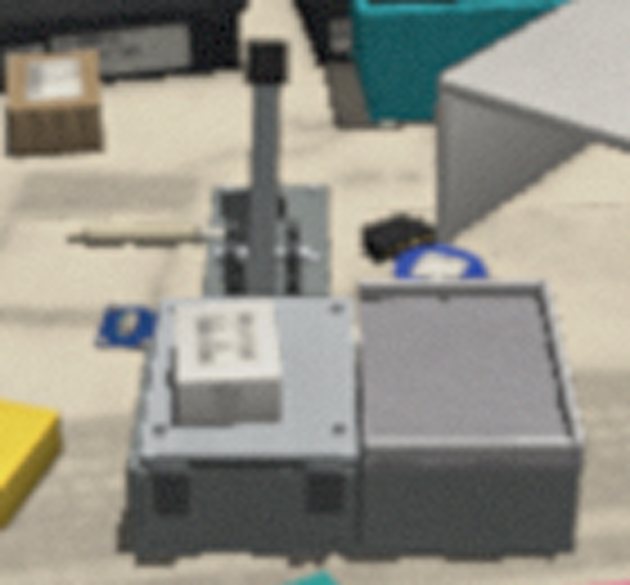

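The crop confirms it. The white carton is on the light flap, with its top corners in the top view near crop (533,293), (655,291), (655,380), (538,386). Flap corners are at crop (453,232), (697,240), (688,418), (443,410), and the black pad is at about (87,278).

```bash
cat > h.py <<'E'
import numpy as np
from bench import r, eyes
def ray(n,uv,z):
    i=eyes.camera_info(n);E=i["extrinsics"];d=E[:3,:3]@np.linalg.solve(i["mtx"],[*uv,1.])
    return E[:3,3]+d*(z-E[2,3])/d[2]
def fit(A,B):  # 2d rigid B=R A+t
    a=A.mean(0);b=B.mean(0);H=(A-a).T@(B-b);th=np.arctan2(H[0,1]-H[1,0],H[0,0]+H[1,1])
    R=np.array([[np.cos(th),-np.sin(th)],[np.sin(th),np.cos(th)]]);t=b-R@a
    return th,R,t,np.abs(A@R.T+t-B).max(1)
tc=lambda p:(235+(p[0]+.5)/5-.5,140+(p[1]+.5)/5-.5)
sc=lambda p:(260+(p[0]+.5)/4.5-.5,150+(p[1]+.5)/4.5-.5)
E
python3 - <<'E'
from h import *
F=np.array([[-2,98],[-2,-64],[-120,-64],[-120,98]])/1e3
W=np.array([ray("top",tc(p),.0705)[:2] for p in [(453,232),(697,240),(688,418),(443,410)]])
W2=np.array([ray("side",sc(p),.0705)[:2] for p in [(355,298),(358,458),(140,460),(163,298)]])
for w in(W,W2,(W+W2)/2):
    th,R,t,e=fit(F,w);print(th,t,e)
C=np.array([[29,40],[29,-40],[-29,-40],[-29,40]])/1e3
for n,f,P in(("top",tc,[(533,293),(655,291),(655,380),(538,386)]),("side",sc,[(266,302),(283,375),(180,378),(176,307)])):
    w=np.array([ray(n,f(p),.1025)[:2] for p in P]);a,_,c,e=fit(C,w);print("carton",a,c,e,"press",R.T@(c-t))
for n,f,p in(("top",tc,(87,278)),("side",sc,(267,62))):
    w=ray(n,f(p),.13)[:2];print("pad",w,R.T@(w-t))
print("pad pred",R@[-.06,.155+.178]+t)
for nm,p in(("reel",(348,170)),("shell",(200,190)),("syr",(165,440)),("brd",(335,465))): 
    w=ray("top",tc(p),.02)[:2];print(nm,R.T@(w-t))
E
```

```text
-0.028913415241965328 [ 0.55326468 -0.07990356] [0.00064608 0.00230821 0.0014314  0.0024457 ]
-0.03862662210898548 [ 0.55568445 -0.08134961] [0.00124691 0.00044434 0.00223993 0.00176938]
-0.0337769112655515 [ 0.55447514 -0.08062722] [0.00094522 0.0013499  0.00056292 0.00160353]
carton 0.04158898756662043 [ 0.4780979  -0.07535524] [0.0014384  0.00067815 0.00259234 0.00195827] press [-0.07651172  0.00268968]
carton 0.06871616506945423 [ 0.48013447 -0.07426419] [0.00305416 0.00090649 0.00434716 0.00219949] press [-0.07451315  0.00384889]
pad [0.50638986 0.25177389] [-0.0592832   0.33058765]
pad [0.50785965 0.24345341] [-0.05753326  0.32232155]
pad pred [0.50575494 0.25420907]
reel [0.05042508 0.17445975]
shell [0.03084513 0.27745474]
syr [-0.14676736  0.28858552]
brd [-0.15812476  0.17121296]
```

Press pose: (0.5545, -0.0806), yaw -0.034. The carton is at about (-0.0755, 0.003) in the press frame, turned about 0.09. I'll push it with half-open fingers lined up along press y, coming in from the near side.

>>> step_arm([
  [0.266,0.912,0,0,0,-0.139],
  [0.266,0.912,0,0,0,-0.139],
  [0.266,0.912,0,0,0,-0.139],
  [0.266,0.912,0,0,0,-0.139],
  [0.266,0.912,0,0,0,-0.139],
], jaw=0.5)

```text
clock: 0.52
tcp_pos: [0.3235, -0.4186, 0.2196]
orientation: [-3.141, 0.058, 0.001]
contact_force: [1.4, -0.5, 0.8]
grip_width: 0.0424
gripper_force: 0.0
```

>>> step_arm([
  [0.167,0.574,0,0,0,0],
  [0.167,0.574,0,0,0,0],
  [0.167,0.574,0,0,0,0],
  [0.167,0.574,0,0,0,0],
  [0.167,0.574,0,0,0,0],
])

```text
clock: 0.93
tcp_pos: [0.3816, -0.2187, 0.22]
orientation: [3.141, -0.052, -0.0]
contact_force: [0.9, 0.1, 0.7]
grip_width: 0.0429
gripper_force: 0.0
```

>>> step_arm([
  [0.069,0.242,0,0,0,0],
  [0.069,0.242,0,0,0,0],
  [0.069,0.242,0,0,0,0],
  [0.069,0.242,0,0,0,0],
  [0.069,0.242,0,0,0,0],
])

```text
clock: 1.35
tcp_pos: [0.4245, -0.0696, 0.2203]
orientation: [-3.14, 0.038, -0.002]
contact_force: [0.4, -0.1, 0.6]
grip_width: 0.0427
gripper_force: 0.0
```

```bash
python3 - <<'E'
from h import *
import cv2
cv2.imwrite("pics/wr.png",eyes.grab_frame("wrist")[:,:,::-1])
print(r.get_obs()["tcp_pos"],r.get_obs()["joints"],r.tips_ahead)
E
```

```text
[ 0.42364779 -0.072664    0.22009917] [ 0.28926233  0.08383147 -0.27719466  2.0932271   0.02723789  0.96774945
 -1.60008959] 0.014
```

>>> step_arm([
  [0,0,-0.06,0,0,-0.003],
  [0,0,-0.12,0,0,-0.003],
  [0,0,-0.18,0,0,-0.003],
  [0,0,-0.213,0,0,-0.003],
  [0,0,-0.213,0,0,-0.003],
])

```text
clock: 1.82
tcp_pos: [0.4193, -0.0765, 0.0886]
orientation: [-3.14, 0.069, 0.013]
contact_force: [0.2, 0.3, 0.0]
grip_width: 0.0431
gripper_force: 0.0
```

```bash
python3 - <<'E'
from h import *
import cv2
s=eyes.grab_frame("side")[:,:,::-1][130:290,230:430]
cv2.imwrite("pics/s1.png",cv2.resize(s,None,fx=3.7,fy=3.7,interpolation=cv2.INTER_CUBIC))
o=r.get_obs();print(o["tcp_pos"],o["contact_force"],o["joints"])
E
```

```text
[ 0.42100127 -0.07643975  0.09069216] [2.83643514e-01 7.14375627e-05 9.68645242e-01] [ 0.26127882  0.28283501 -0.25942828  2.22122633  0.11745526  0.65520516
 -1.69645337]
```

View pics/s1.png

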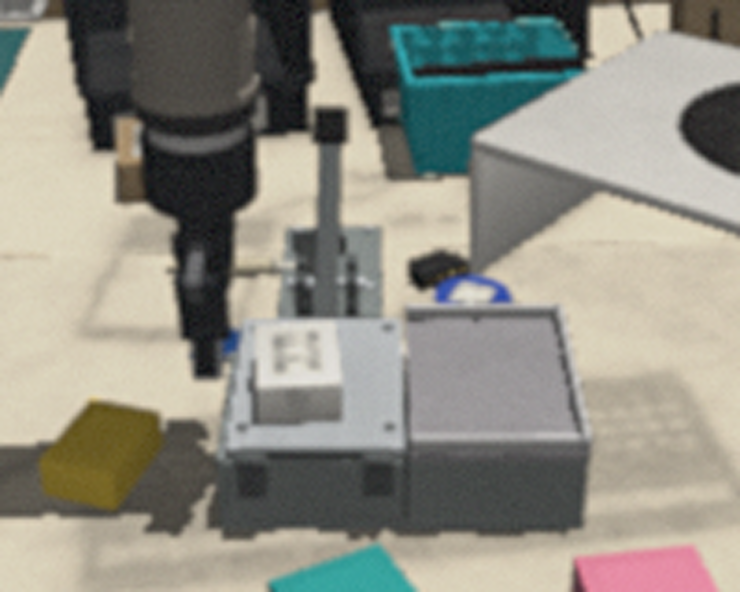

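The side view shows the fingertips just on the robot's side of the flap, with the lower end at crop (206,375), and the carton untouched. I'll check the tip height.

```bash
python3 - <<'E'
from h import *
i=eyes.camera_info("side");E=i["extrinsics"];uv=(230+206/3.7,130+376/3.7)
d=E[:3,:3]@np.linalg.solve(i["mtx"],[*uv,1.])
for y in(-.119,-.108):print(E[:3,3]+d*(y-E[1,3])/d[1])
th=-.034;print(r.get_obs()["tcp_pos"][:2]-[.5545,-.0806])
E
```

```text
[ 0.42156809 -0.119       0.1143274 ]
[ 0.42042814 -0.108       0.10684187]
[-0.13349873  0.00416025]
```

```bash
python3 - <<'E'
from h import *
import cv2
f=lambda n:eyes.grab_frame(n)[:,:,::-1]
s=cv2.resize(f("side")[190:255,255:330],None,fx=8,fy=8,interpolation=cv2.INTER_CUBIC)
w=cv2.resize(f("wrist"),(800-s.shape[1]+0,125)) if 0 else None
cv2.imwrite("pics/s2.png",s);cv2.imwrite("pics/w2.png",f("wrist"))
i=eyes.camera_info("side");E=np.linalg.inv(i["extrinsics"])
o=r.get_obs();p=o["tcp_pos"]
for dy in(-.036,-.022,0,.022,.036):
    q=i["mtx"]@(E@[p[0],p[1]+dy,p[2]-.008,1])[:3];q=q[:2]/q[2];print(dy,q,(q-[255,190]+.5)*8)
print(eyes.camera_info("wrist"))
E
```

```text
-0.036 [287.40730989 239.72953413] [263.25847911 401.83627304]
-0.022 [287.72389605 236.5017988 ] [265.79116838 376.01439036]
0 [288.20612497 231.58526255] [269.64899975 336.68210037]
0.022 [288.67060354 226.8496989 ] [273.36482834 298.79759117]
0.036 [288.95738214 223.92586482] [275.65905709 275.40691853]
{'mtx': array([[288.20527869,   0.        , 318.46932955],
       [  0.        , 288.20527869, 202.87239163],
       [  0.        ,   0.        ,   1.        ]]), 'tool_from_camera': array([[-3.66787114e-04, -9.57065294e-01, -2.89872194e-01,
         7.35199022e-02],
       [ 9.99999637e-01, -1.28100515e-04, -8.42393404e-04,
         5.25736806e-04],
       [ 7.69092713e-04, -2.89872398e-01,  9.57064993e-01,
        -1.53640931e-01],
       [ 0.00000000e+00,  0.00000000e+00,  0.00000000e+00,
         1.00000000e+00]])}
```

View pics/s2.png

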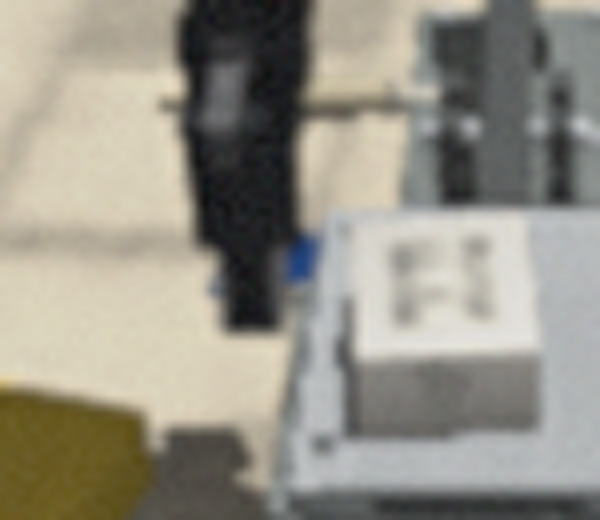

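View pics/w2.png

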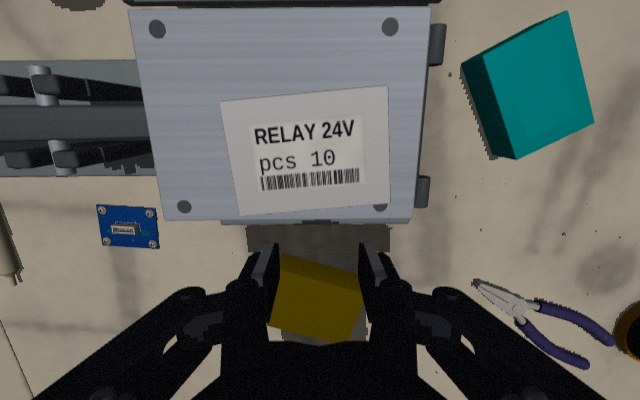

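Both views put the half-open tips about 10 mm behind the TCP, higher than I expected, at roughly z 0.10. I'll shut the jaws and compare by image code before pushing.

>>> step_arm([
  [0,0,0,0,0,0],
  [0,0,0,0,0,0],
  [0,0,0,0,0,0],
  [0,0,0,0,0,0],
  [0,0,0,0,0,0],
], jaw=1)

```text
clock: 2.38
tcp_pos: [0.4235, -0.0755, 0.0928]
orientation: [3.141, -0.066, 0.002]
contact_force: [0.1, 0.1, -0.1]
grip_width: 0.0001
gripper_force: 0.0
```

```bash
python3 - <<'E'
from h import *
import cv2
s=eyes.grab_frame("side")[:,:,::-1];cv2.imwrite("pics/s3.png",s)
a=cv2.resize(s[190:255,255:330],None,fx=5,fy=5,interpolation=cv2.INTER_CUBIC)
w=eyes.grab_frame("wrist")[:,:,::-1];b=w[190:400,180:460];b=cv2.resize(b,(int(280*325/210),325))
cv2.imwrite("pics/m3.png",np.hstack([a,b]));print(a.shape,b.shape)
i=eyes.camera_info("side");E=np.linalg.inv(i["extrinsics"])
o=r.get_obs();p=o["tcp_pos"];print(p,o["grip_width"])
for dy in(-.015,0):
  for dz in(.014,0):
    q=i["mtx"]@(E@[p[0],p[1]+dy,p[2]-dz,1])[:3];q=q[:2]/q[2];print(dy,dz,q,(q-[255,190]+.5)*5)
E
```

```text
(325, 375, 3) (325, 433, 3)
[ 0.4233034  -0.07548542  0.09254976] 8.84709333363337e-05
-0.015 0.014 [287.90666498 236.87959095] [167.03332491 236.89795473]
-0.015 0 [287.57821924 232.35157715] [165.39109621 214.25788577]
0 0.014 [288.23186821 233.5354597 ] [168.65934104 220.17729852]
0 0 [287.9098304  229.04290623] [167.04915202 197.71453113]
```

View pics/m3.png

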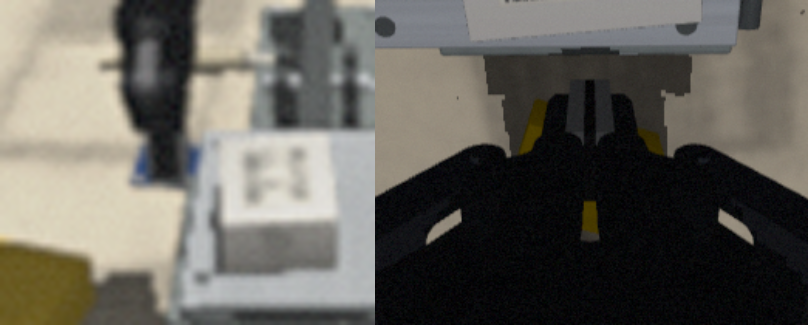

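The side view disagrees with the stated tip length by about 25 mm. I'll settle it by gently probing the shut flap with one half-open finger at its free near corner, clear of the carton.

>>> step_arm([
  [0,0,0.065,0,0,0],
  [0,0,0.085,0,0,0],
  [0.0525,0.08,0.085,0,0,0],
  [0.0525,0.161,0.085,0,0,0],
  [0.0525,0.161,0.05,0,0,0],
], jaw=0.5)

```text
clock: 2.9
tcp_pos: [0.4592, 0.0258, 0.1258]
orientation: [-3.138, 0.064, -0.015]
contact_force: [1.4, 1.0, -0.9]
grip_width: 0.0427
gripper_force: 0.0
```

>>> step_arm([
  [0,0,-0.01,0,0,0],
  [0,0,-0.02,0,0,0],
  [0,0,-0.03,0,0,0],
  [0,0,-0.04,0,0,0],
  [0,0,-0.04,0,0,0],
])

```text
clock: 3.32
tcp_pos: [0.4539, 0.0198, 0.0973]
orientation: [3.14, -0.07, -0.003]
contact_force: [-0.5, -0.1, 0.5]
grip_width: 0.0426
gripper_force: 0.0
```

>>> step_arm([
  [0,0,-0.006,0,0,0],
  [0,0,-0.012,0,0,0],
  [0,0,-0.018,0,0,0],
  [0,0,-0.022,0,0,0],
  [0,0,-0.022,0,0,0],
])

```text
clock: 3.73
tcp_pos: [0.4544, 0.021, 0.0847]
orientation: [3.141, -0.067, -0.001]
contact_force: [0.9, -0.0, 0.2]
grip_width: 0.0428
gripper_force: 0.0
```

>>> step_arm([
  [0,0,-0.002,0,0,0],
  [0,0,-0.004,0,0,0],
  [0,0,-0.006,0,0,0],
  [0,0,-0.008,0,0,0],
  [0,0,-0.008,0,0,0],
])

```text
clock: 4.15
tcp_pos: [0.4545, 0.0211, 0.0801]
orientation: [3.141, -0.066, -0.0]
contact_force: [0.2, 0.3, -0.5]
grip_width: 0.043
gripper_force: 0.0
```

>>> step_arm([
  [0,0,-0.002,0,0,0],
  [0,0,-0.004,0,0,0],
  [0,0,-0.006,0,0,0],
  [0,0,-0.006,0,0,0],
])

```text
clock: 4.48
tcp_pos: [0.4545, 0.0211, 0.0765]
orientation: [3.141, -0.066, -0.001]
contact_force: [0.4, 0.4, -0.3]
grip_width: 0.043
gripper_force: 0.0
```

>>> step_arm([
  [0,0,-0.002,0,0,0],
  [0,0,-0.004,0,0,0],
  [0,0,-0.006,0,0,0],
  [0,0,-0.006,0,0,0],
])

```text
clock: 4.82
tcp_pos: [0.4545, 0.0211, 0.0729]
orientation: [3.141, -0.066, -0.001]
contact_force: [0.4, -0.1, 0.5]
grip_width: 0.0429
gripper_force: 0.0
```

>>> step_arm([
  [0,0,-0.002,0,0,0],
  [0,0,-0.004,0,0,0],
  [0,0,-0.006,0,0,0],
  [0,0,-0.006,0,0,0],
])

```text
clock: 5.15
tcp_pos: [0.4545, 0.0211, 0.0693]
orientation: [3.141, -0.066, -0.001]
contact_force: [0.7, 0.2, -0.1]
grip_width: 0.0425
gripper_force: 0.0
```

>>> step_arm([
  [0,0,-0.002,0,0,0],
  [0,0,-0.004,0,0,0],
  [0,0,-0.006,0,0,0],
  [0,0,-0.006,0,0,0],
])

```text
clock: 5.48
tcp_pos: [0.4545, 0.0211, 0.0657]
orientation: [3.141, -0.066, -0.001]
contact_force: [-0.1, -0.4, 0.2]
grip_width: 0.0426
gripper_force: 0.0
```

>>> step_arm([
  [0,0,-0.002,0,0,0],
  [0,0,-0.004,0,0,0],
  [0,0,-0.006,0,0,0],
  [0,0,-0.006,0,0,0],
])

```text
clock: 5.82
tcp_pos: [0.4545, 0.0211, 0.0621]
orientation: [3.141, -0.066, -0.001]
contact_force: [-0.1, -0.1, -0.3]
grip_width: 0.0429
gripper_force: 0.0
```

```bash
python3 - <<'E'
from h import *
import cv2
f=lambda n:eyes.grab_frame(n)[:,:,::-1]
s=f("side");cv2.imwrite("pics/s4.png",s)
a=cv2.resize(s[180:250,270:350],None,fx=5,fy=5,interpolation=cv2.INTER_CUBIC)
b=cv2.resize(f("wrist")[100:320,150:400],(398,350))
cv2.imwrite("pics/m4.png",np.hstack([a,b]))
E
```

```text
(no output)
```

View pics/m4.png

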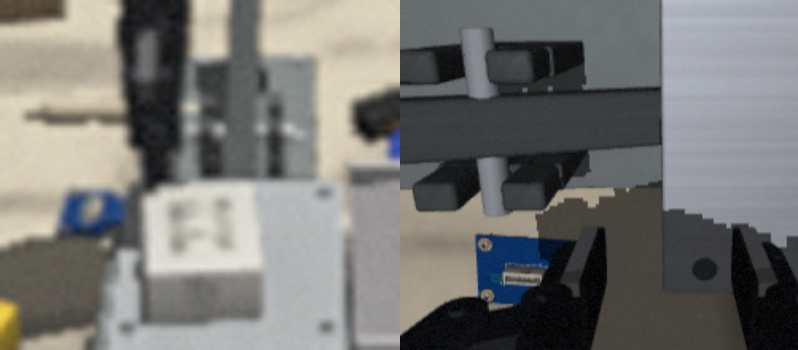

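The right finger is over the flap's free near corner, clear of the carton and not touching yet. I'll continue down.

>>> step_arm([
  [0,0,-0.002,0,0,0],
  [0,0,-0.004,0,0,0],
  [0,0,-0.005,0,0,0],
  [0,0,-0.005,0,0,0],
])

```text
clock: 6.25
tcp_pos: [0.4545, 0.0211, 0.0591]
orientation: [3.141, -0.067, -0.0]
contact_force: [-0.1, -0.3, -0.3]
grip_width: 0.0429
gripper_force: 0.0
```

>>> step_arm([
  [0,0,-0.002,0,0,0],
  [0,0,-0.004,0,0,0],
  [0,0,-0.005,0,0,0],
  [0,0,-0.005,0,0,0],
])

```text
clock: 6.58
tcp_pos: [0.4549, 0.0211, 0.0573]
orientation: [3.14, -0.067, 0.0]
contact_force: [-4.7, 0.3, 15.6]
grip_width: 0.0427
gripper_force: 7.9
```

Contact comes at TCP z 0.0578, so the half-open tips stand 12.7 mm above the reported TCP. I'll go back behind the carton with the tips at about z 0.078.

>>> step_arm([
  [0,0,0.05,0,0,0],
  [0,0,0.09,0,0,0],
  [-0.055,-0.06,0.09,0,0,0],
  [-0.055,-0.12,0.09,0,0,0],
  [-0.055,-0.161,0.09,0,0,0],
])

```text
clock: 7.0
tcp_pos: [0.4195, -0.0784, 0.1105]
orientation: [3.139, -0.068, -0.001]
contact_force: [0.9, -0.2, -1.1]
grip_width: 0.043
gripper_force: 0.0
```

>>> step_arm([
  [0,0,0,0,0,0],
  [0,0,-0.03,0,0,0],
  [0,0,-0.06,0,0,0],
  [0,0,-0.074,0,0,0],
  [0,0,-0.074,0,0,0],
])

```text
clock: 7.42
tcp_pos: [0.4203, -0.0748, 0.0644]
orientation: [-3.14, 0.065, 0.006]
contact_force: [0.0, 0.7, 0.7]
grip_width: 0.0431
gripper_force: 0.0
```

>>> step_arm([
  [0.012,0,0,0,0,0],
  [0.024,-0.001,0,0,0,0],
  [0.036,-0.001,0,0,0,0],
  [0.048,-0.002,0,0,0,0],
  [0.06,-0.002,0,0,0,0],
])

```text
clock: 7.83
tcp_pos: [0.4588, -0.0768, 0.0664]
orientation: [3.141, -0.067, 0.001]
contact_force: [-2.0, -0.2, 1.3]
grip_width: 0.0424
gripper_force: 0.7
```

>>> step_arm([
  [0.014,0,0,0,0,0],
  [0.028,-0.001,0,0,0,0],
  [0.042,-0.001,0,0,0,0],
  [0.056,-0.002,0,0,0,0],
  [0.07,-0.002,0,0,0,0],
])

```text
clock: 8.25
tcp_pos: [0.5005, -0.078, 0.0659]
orientation: [3.141, -0.067, -0.0]
contact_force: [-2.0, 0.5, 1.4]
grip_width: 0.0424
gripper_force: 0.7
```

>>> step_arm([
  [0.014,0,0,0,0,0],
  [0.028,-0.001,0,0,0,0],
  [0.042,-0.001,0,0,0,0],
  [0.056,-0.002,0,0,0,0],
  [0.07,-0.002,0,0,0,0],
])

```text
clock: 8.67
tcp_pos: [0.5427, -0.0792, 0.0658]
orientation: [3.141, -0.067, 0.0]
contact_force: [-0.3, 0.2, 0.9]
grip_width: 0.0429
gripper_force: 0.2
```

>>> step_arm([
  [0.012,0,0,0,0,0],
  [0.024,-0.001,0,0,0,0],
  [0.034,-0.001,0,0,0,0],
  [0.042,-0.002,0,0,0,0],
  [0.046,-0.002,0,0,0,0],
])

```text
clock: 9.08
tcp_pos: [0.57, -0.0804, 0.0659]
orientation: [3.141, -0.067, 0.001]
contact_force: [-0.9, 0.8, 1.5]
grip_width: 0.0429
gripper_force: 0.7
```

```bash
python3 - <<'E'
from h import *
import cv2
f=lambda n:eyes.grab_frame(n)[:,:,::-1]
o=r.get_obs();print(o["tcp_pos"],o["contact_force"])
s=f("side");t=f("top")
a=cv2.resize(s[190:285,310:395],None,fx=5,fy=5,interpolation=cv2.INTER_CUBIC)
b=cv2.resize(f("wrist")[60:300,140:480],(370,261))
b=np.vstack([b,np.zeros((a.shape[0]-261,370,3),np.uint8)])
cv2.imwrite("pics/m5.png",np.hstack([a,b]));cv2.imwrite("pics/t5.png",t);print(a.shape)
E
```

```text
[ 0.57000105 -0.08039342  0.06590903] [-0.85256955  0.82614877  1.45998223]
(475, 425, 3)
```

View pics/m5.png

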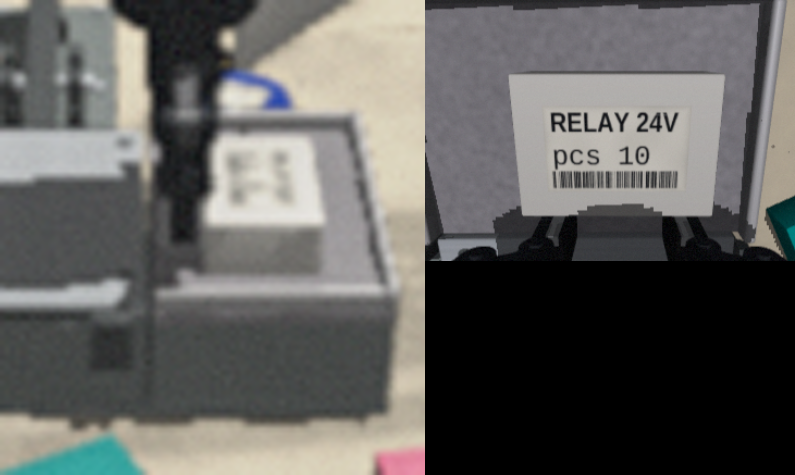

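The white carton stands square on the deck. In the side crop its near bottom corner is at (203,265) against the seam at about (157,265), so it is around 25 mm clear of the flap. Next I back off, lift, and move over to the pad at about (0.506, 0.256).

>>> step_arm([
  [-0.02,0,0,0,0,0],
  [-0.04,0,0,0,0,0],
  [-0.04,0,0.06,0,0,0],
  [-0.04,0,0.12,0,0,0],
  [-0.04,0,0.18,0,0,0],
])

```text
clock: 9.65
tcp_pos: [0.5441, -0.0802, 0.1748]
orientation: [-3.141, 0.066, 0.003]
contact_force: [0.1, -0.7, 0.6]
grip_width: 0.0428
gripper_force: 0.0
```

```bash
python3 - <<'E'
from h import *
import cv2
o=r.get_obs();p=o["tcp_pos"];print(p)
# carton top: bright pixels in side view within deck area
s=eyes.grab_frame("side");h=cv2.cvtColor(s,cv2.COLOR_RGB2HSV)[190:285,335:395].astype(int)
m=((h[:,:,2]>170)).astype(np.uint8);n,l,st,c=cv2.connectedComponentsWithStats(m)
R=np.array([[1,.034],[-.034,1]])
for k in range(1,n):
    if st[k,4]>40: w=ray("side",c[k]+[335,190],.102);print(st[k],c[k]+[335,190],R.T@(w[:2]-[.5545,-.0806]))
E
```

```text
[ 0.54411464 -0.08021716  0.17482365]
[  6   0  16   9 131] [348.46564885 193.63358779] [0.03134342 0.16960071]
[   0    0   60   95 1990] [372.80301508 235.48592965] [ 0.08164256 -0.04325823]
[ 15  27  25  18 406] [362.08374384 225.62315271] [0.05868325 0.00056769]
[ 7 57 44  2 68] [363.23529412 247.35294118] [ 0.05468482 -0.09143532]
```

Carton centre is at press (0.058, 0.001), inside the window. Moving to above the pad and shutting the jaws.

>>> step_arm([
  [-0.063,0.561,0.02,0,0,0],
  [-0.063,0.561,0.02,0,0,0],
  [-0.063,0.561,0.02,0,0,0],
  [-0.063,0.561,0.02,0,0,0],
  [-0.063,0.561,0.02,0,0,0],
], jaw=1)

```text
clock: 10.12
tcp_pos: [0.5213, 0.1282, 0.1815]
orientation: [3.141, -0.067, 0.001]
contact_force: [1.4, -0.7, 0.1]
grip_width: -0.0001
gripper_force: 0.0
```

>>> step_arm([
  [-0.025,0.217,0,0,0,0],
  [-0.025,0.217,0,0,0,0],
  [-0.025,0.217,0,0,0,0],
  [-0.025,0.217,0,0,0,0],
  [-0.025,0.217,0,0,0,0],
])

```text
clock: 10.53
tcp_pos: [0.5054, 0.2611, 0.1813]
orientation: [-3.139, 0.056, 0.0]
contact_force: [0.1, -1.0, -0.3]
grip_width: -0.0004
gripper_force: 0.0
```

>>> step_arm([
  [0,-0.003,-0.03,0,0,0],
  [0,-0.003,-0.06,0,0,0],
  [0,-0.003,-0.08,0,0,0],
  [0,-0.003,-0.09,0,0,0],
  [0,-0.003,-0.09,0,0,0],
])

```text
clock: 10.95
tcp_pos: [0.5064, 0.2534, 0.1258]
orientation: [3.139, -0.068, -0.004]
contact_force: [0.1, 0.4, 0.2]
grip_width: 0.0003
gripper_force: 0.0
```

>>> step_arm([
  [0,0,-0.005,0,0,0],
  [0,0,-0.01,0,0,0],
  [0,0,-0.015,0,0,0],
  [0,0,-0.02,0,0,0],
  [0,0,-0.025,0,0,0],
])

```text
clock: 11.37
tcp_pos: [0.508, 0.2568, 0.1135]
orientation: [-3.138, 0.065, -0.004]
contact_force: [-0.1, 2.8, 5.4]
grip_width: 0.0
gripper_force: 2.4
```

Contact at about 5 N, as expected. Pressing down slowly.

>>> step_arm([
  [0,0.001,-0.01,0,0,0],
  [0,0.003,-0.02,0,0,0],
  [0,0.004,-0.03,0,0,0],
  [0,0.006,-0.04,0,0,0],
  [0,0.007,-0.05,0,0,0],
])

```text
clock: 11.78
tcp_pos: [0.5084, 0.2622, 0.0838]
orientation: [-3.136, 0.065, -0.006]
contact_force: [-0.3, 4.4, 6.4]
grip_width: -0.0003
gripper_force: 3.1
```

>>> step_arm([
  [0,0.001,-0.01,0,0,0],
  [0,0.002,-0.02,0,0,0],
  [0,0.003,-0.03,0,0,0],
  [0,0.004,-0.04,0,0,0],
  [0,0.005,-0.05,0,0,0],
])

```text
clock: 12.2
tcp_pos: [0.5085, 0.265, 0.0537]
orientation: [-3.137, 0.065, -0.006]
contact_force: [0.3, 2.2, 6.7]
grip_width: 0.0
gripper_force: 3.3
```

>>> step_arm([
  [0,0,-0.008,0,0,0],
  [0,0,-0.016,0,0,0],
  [0,0,-0.024,0,0,0],
  [0,0,-0.028,0,0,0],
  [0,0,-0.03,0,0,0],
])

```text
clock: 12.62
tcp_pos: [0.5083, 0.2641, 0.0353]
orientation: [-3.138, 0.065, -0.004]
contact_force: [-0.2, 2.1, 7.0]
grip_width: -0.0002
gripper_force: 3.4
```

>>> step_arm([
  [0,-0.001,-0.005,0,0,0],
  [0,-0.001,-0.01,0,0,0],
  [0,-0.002,-0.015,0,0,0],
  [0,-0.002,-0.018,0,0,0],
  [0,-0.002,-0.018,0,0,0],
])

```text
clock: 13.03
tcp_pos: [0.5084, 0.2627, 0.0251]
orientation: [-3.139, 0.066, -0.005]
contact_force: [-1.3, 0.7, 10.7]
grip_width: -0.0002
gripper_force: 5.2
```

>>> step_arm([
  [0,0,-0.002,0,0,0],
  [0,0,-0.004,0,0,0],
  [0,0,-0.006,0,0,0],
  [0,0,-0.006,0,0,0],
])

```text
clock: 13.37
tcp_pos: [0.5087, 0.2627, 0.0242]
orientation: [-3.139, 0.066, -0.006]
contact_force: [-9.6, -4.0, 37.0]
grip_width: -0.0001
gripper_force: 17.1
```

The lever is on its stop at 37 N, so I'll ease off a little and hold, then check the flap.

>>> step_arm([
  [0,0,0.001,0,0,0],
  [0,0,0.003,0,0,0],
  [0,0,0.003,0,0,0],
  [0,0,0.003,0,0,0],
  [0,0,0.003,0,0,0],
])

```text
clock: 13.78
tcp_pos: [0.5086, 0.2627, 0.0247]
orientation: [-3.139, 0.066, -0.006]
contact_force: [-4.6, -1.5, 23.2]
grip_width: -0.0001
gripper_force: 10.5
```

```bash
python3 - <<'E'
from h import *
import cv2
o=r.get_obs();print(o["tcp_pos"],o["contact_force"],o["qvel"].round(3))
s=eyes.grab_frame("side");h=cv2.cvtColor(s,cv2.COLOR_RGB2GRAY)
i=eyes.camera_info("side");E=np.linalg.inv(i["extrinsics"])
for z in(.0705,.111):
  for x in(-.115,-.01):
    R=np.array([[1,.034],[-.034,1]]);w=R@[x,.094]+[.5545,-.0806];q=i["mtx"]@(E@[*w,z,1])[:3];print(z,x,(q[:2]/q[2]).round(1))
g0=cv2.cvtColor(cv2.imread("pics/side0.png"),cv2.COLOR_BGR2GRAY)
for c in (303,330):print(c,"before",g0[196:226,c],"now",h[196:226,c])
m=(h[190:285,335:395]>170).astype(np.uint8);n,l,st,c=cv2.connectedComponentsWithStats(m)
print([(st[k].tolist(),(c[k]+[335,190]).round(1).tolist()) for k in range(1,n) if st[k,4]>200])
E
```

```text
[0.50856453 0.2627307  0.02466226] [-4.61628746 -1.54067008 23.16826612] [-0.002 -0.001 -0.001  0.     0.003  0.002  0.001]
0.0705 -0.115 [297.1 216.9]
0.0705 -0.01 [334.6 216.7]
0.111 -0.115 [296.4 204.4]
0.111 -0.01 [334.6 204.2]
303 before [195 196 197 191 173 150 121 106 156 194 206 208 202 206 207 204 203 203
 203 201 193 195 208 210 196 188 186 192 198 203] now [ 88  97  91  84  88 103  99  93 121 169 189 188 190 186 186 188 189 189
 189 189 188 186 185 187 187 187 185 186 186 186]
330 before [137 136 138 137 138 138 137 137 135 141 164 157 136 135 138 140 138 138
 134 130 166 180 185 181 182 182 180 182 180 178] now [137 138 134 140 138 136 134 136 152 177 191 191 188 190 191 188 185 192
 189 188 188 188 188 189 189 187 187 188 188 187]
[([0, 0, 22, 61, 419], [340.9, 208.9]), ([27, 0, 33, 58, 887], [383.7, 210.0]), ([15, 27, 25, 18, 387], [362.1, 225.7]), ([2, 82, 58, 13, 414], [365.5, 280.0])]
```

The flap's free edge now images at row 204.5, which matches raised. The carton hasn't moved and the push is a steady 23 N. Handing in.

```bash
python3 -c "
from bench import r
print(r.hand_in())"
```

```text
the job is handed in; nothing more can be done
None
```

The white carton stands square on the deck about 25 mm clear of the flap, and the fingertips are holding the lever down on its stop (23 N) with the flap raised. The job is handed in, but no verdict came back.

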